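Line up the turned parts by height on the inspection board

ROBOT

A 6-joint arm with a two-finger parallel gripper is mounted at the origin on a cart in front of the work surface, level with it; the furniture and walls round the work are solid. World frame = base frame: x ahead of the robot, y to its left, z up, the work surface at z = 0. Lengths are in m, angles in rad, forces in N, time in s.
With the tool pointing down it reaches from about 0.3 to 0.775 m from the base axis. Payload 14.6 kg.
Tool frame: the origin (TCP) lies between the finger pads; the fingertips stand 22 mm ahead of it and the grasp point (between the pads) lies 3 mm ahead of it; z points along the fingers, y is the direction in which the jaws open and shut (so a half turn about z gives the same grasp; the last joint's range is limited). The gripper opens to 85 mm and grips with 20 to 120 N. Pads are 22 mm wide; open, the fingers measure 114 mm over their backs; the gripper's body (76 mm by 85 mm) begins 54 mm behind the grasp point. The pads swing forward as they close: fully open they stand 13 mm farther back than shut.
Start: joints at [-1.321, 0.3, 1.521, -0, 1.321, -0.067], TCP at [0.171, -0.523, 0.253] pointing down, gripper open.
Joint ranges: [-3.03, 3.03], [-0.79, 2.21], [0.23, 2.52], [-1.04, 4.18], [0, 3.07], [-2.55, 2.55]. Speed limits (rad/s): [2.22, 2.22, 2.57, 3.14, 3.14, 3.14].

INTERFACE

Orientations are given as a rotation vector (axis times angle).
In Python, from cell import ctrl gives the robot as it stands. Calls block until the motion is done:
- ctrl.goto(position, orientation): joint-space move of the TCP to a pose.
- ctrl.movel(position, orientation=None, vel=0.15, max_force=None): straight line of the TCP; orientation=None keeps the orientation; vel is the mean speed in m/s. With max_force (N) it stops when the force on the tool has changed by that much, and returns True; else False.
- ctrl.movej(angles): joint-space move.
- ctrl.gripper_to(opening, grip_force=None): finger opening in m; grip_force is the grip in N (None keeps the last); returns when the fingers have stopped.
- ctrl.wait(seconds).
- ctrl.ik(position, orientation): joint angles nearest the present ones, or None.
- ctrl.grab_frame(name): name is "scene" or "top" or "wrist"; returns (picture, depth): 420x560x3 uint8, red, green, blue; 420x560 float32, m along the optical axis (not along the pixel's ray), 0 where there is no reading.
- ctrl.calibration(name): a dict with "fx", "fy", "cx", "cy" (pixels), "R" (3x3) and "t" (3): a world point X has camera coordinates R X + t. Camera axes: x right, y down, z forward; pixel columns grow to the right and rows downward; lengths in m; the calibration is good to about 2 mm. A picture is of the moment at which its call begins: read the wrist's pose just before it. calibration takes no time and is no camera call; for the wrist camera it gives the pose at the moment of the call.
A pose or a line that the arm cannot do raises ctrl.PlanningError and nothing moves.
- ctrl.finish_job(): hands the job in, once; it reports no verdict.
Trained networks look in the newest picture that a camera, given by its name, has taken for a name from the list of things; names that differ only in an ending like _2 or _b are one class to them, and where a whole thing is asked for, a point or a joint stands for the part that bears it (a point fixed in the world has none). Each returns a list of dicts, best first, with "conf" (0 to 1); they miss things now and then, are a little off and sometimes report something else, mostly with a low value. They report only what shows in the picture. A call takes as long as a camera call. They do not tell look-alikes from the thing itself.
- ctrl.silhouettes(camera, label): "pixels" (420x560 bool, what is visible of it).
- ctrl.place_of(camera, label): "point" ([x, y, z] in m, in the coordinates of the camera as it stood for that picture, good to about 4 mm: a listed point, or the origin of a listed thing).
Readings, each from a call of its own:
- ctrl.get_time(): time.
- ctrl.get_joint_pos(): joint angles.
- ctrl.get_qd(): joint speeds.
- ctrl.get_joint_efforts(): joint torques, N m.
- ctrl.get_tcp_pos(): TCP position.
- ctrl.get_ee_rot(): TCP orientation.
- ctrl.get_force(): force on the tool from outside, world axes, zero at the start.
- ctrl.get_wrist_torque(): the same for the moment, N m.
- ctrl.get_opening(): finger opening in m.
Only numpy, scipy, OpenCV 4.12 (cv2) and the standard library are available. Lean on these libraries where they do the work, as an engineer would, in place of code of your own. Each camera call takes 0.05 s, during which the arm holds its last target. There are 200 camera calls.

TASK

Set out the four turned parts standing in front of the blue inspection board for inspection: line them up on its row of white pads in order of height, the shortest on the pad next to the red end block and the tallest at the far end of the row. Stand each one upright in the middle of its own pad, and leave the oil bottle where it stands.

Things in the scene. Friction and masses are not known exactly. Their poses are not given: they have to be found in the camera images.
- ring_gauge: Ring gauge: flat bright steel ring, 40 mm across, 11 mm high, 0.06 kg or so: the shortest part. Stands upright on the worktop at the start; origin at the centre of its underside, z up along its axis; round, so its yaw does not matter. Grasp it across the outside; it is not hollow to the touch, so do not reach into the bore.
- bush: Plain black steel bush, a smooth tube 34 mm across, 74 mm high, about 0.37 kg. Stands upright on the worktop at the start; origin at the centre of its underside, z up along its axis; round, so its yaw does not matter. 
- coupling: Black steel dog coupling, with castle-like teeth round its top, 38 mm across, 88 mm high, about 0.46 kg. Stands upright on the worktop at the start; origin at the centre of its underside, z up along its axis; round, so its yaw does not matter. 
- ported_body: Black steel ported body, slender with a long slot in its side, up to 44 mm across, 165 mm high, 0.7 kg or so: the tallest part. Stands upright on the worktop at the start; origin at the centre of its underside, z up along its axis; round, so its yaw does not matter. Grasp it round the upper barrel, 20 to 40 mm below its top.
- pad_a: Pad A, one of four like round white pads, 70 mm across, set in one straight row at 90 mm centres along a fixed blue board (430 x 90 mm, 12 mm thick) that lies roughly across the robot's view; the parts stand on them. Origin at the centre of the pad's top face, 14 mm above the worktop; y along the row (pad A lies at the +y end, on the left as the robot sees it; D at the other), x across it, away from the robot. Fixed.
- pad_b: Pad B, one of four like round white pads, 70 mm across, set in one straight row at 90 mm centres along a fixed blue board (430 x 90 mm, 12 mm thick) that lies roughly across the robot's view; the parts stand on them. Origin at the centre of the pad's top face, 14 mm above the worktop; y along the row (pad A lies at the +y end, on the left as the robot sees it; D at the other), x across it, away from the robot. Fixed.
- pad_c: Pad C, one of four like round white pads, 70 mm across, set in one straight row at 90 mm centres along a fixed blue board (430 x 90 mm, 12 mm thick) that lies roughly across the robot's view; the parts stand on them. Origin at the centre of the pad's top face, 14 mm above the worktop; y along the row (pad A lies at the +y end, on the left as the robot sees it; D at the other), x across it, away from the robot. Fixed.
- pad_d: Pad D, one of four like round white pads, 70 mm across, set in one straight row at 90 mm centres along a fixed blue board (430 x 90 mm, 12 mm thick) that lies roughly across the robot's view; the parts stand on them. Origin at the centre of the pad's top face, 14 mm above the worktop; y along the row (pad A lies at the +y end, on the left as the robot sees it; D at the other), x across it, away from the robot. Fixed.
- red_end_block: Red plastic block, 60 x 26 x 20 mm, fixed on the blue board just past the last pad at one end of the row, 58 mm from that pad's centre; it may be at either end (a like grey block is at the other). Marks the short end of the row. Origin at the centre of its underside, 12 mm above the worktop.
- oil_bottle: Oil bottle with red cap and brass spout, 45 mm across, 158 mm high, standing behind the board; a bystander. Origin at the centre of its underside.
Mind the look-alikes: they are no part of the job. Leave any purple look-alike of the coupling alone.

How it is judged:
By the outcome, as a careful person would: the job done as asked, in the order asked, and still so for the second after the job is handed in, with the robot touching nothing.
It also fails if it takes over 106 s, if anything falls off the work surface, if the arm or the gripper's body presses on something with over 40 N, if the wrist force passes 120 N, or if a joint passes its speed limit or range.

## Working session

There is one attempt and no reset: what is moved stays moved. The work goes in short steps, each a Python script; the robot and the scene stay as the last script left them, time stands still between calls to the robot, and variables do not carry over. Pictures are saved under pics/ and viewed, about 12 in all and at most 16, crops included, and the job is handed in when it is done.

```bash
mkdir -p pics; ls; cat > h.py <<'E'
import numpy as np, cv2
from cell import ctrl
def shot(cam, name=None):
    cal=ctrl.calibration(cam); im,d=ctrl.grab_frame(cam)
    if name: cv2.imwrite(f'pics/{name}.png', im[:,:,::-1])
    return im,d,cal
def cloud(d,cal):
    v,u=np.indices(d.shape); 
    P=np.stack([(u-cal['cx'])/cal['fx']*d,(v-cal['cy'])/cal['fy']*d,d],-1)
    W=(P-np.array(cal['t']))@np.array(cal['R']); W[d<=0]=np.nan
    return W
def w(p,cal): return (np.array(p)-np.array(cal['t']))@np.array(cal['R'])
def pix(X,cal):
    c=np.array(cal['R'])@X+np.array(cal['t']); return c[0]/c[2]*cal['fx']+cal['cx'],c[1]/c[2]*cal['fy']+cal['cy']
E
python3 - <<'E'
from h import *
np.set_printoptions(precision=4,suppress=True)
for cam in ['scene','top']:
    im,d,cal=shot(cam,cam+'0'); W=cloud(d,cal)
    np.savez(f'{cam}0.npz',im=im,d=d,W=W)
    for l in ['ring_gauge','bush','coupling','ported_body','pad_a','red_end_block','oil_bottle']:
        for r in ctrl.place_of(cam,l): 
            X=w(r['point'],cal); print(cam,l,round(r['conf'],2),X,np.round(pix(X,cal)))
print(ctrl.get_time(), ctrl.get_tcp_pos(), ctrl.get_ee_rot())
E
```

```text
pics
scene ring_gauge 0.6 [0.4402 0.0981 0.0012] [320. 276.]
scene bush 0.95 [ 0.4538  0.197  -0.0005] [284. 304.]
scene coupling 0.82 [ 0.4652 -0.008  -0.0005] [335. 247.]
scene coupling 0.77 [0.3603 0.0609 0.0037] [368. 280.]
scene ported_body 0.63 [ 0.4687 -0.0918 -0.0033] [351. 230.]
scene pad_a 0.97 [0.5984 0.0231 0.0139] [274. 228.]
scene pad_a 0.71 [ 0.6174 -0.0687  0.0151] [290. 209.]
scene pad_a 0.63 [0.5874 0.1125 0.0159] [253. 248.]
scene pad_a 0.51 [ 0.6303 -0.1573  0.0146] [306. 194.]
scene pad_a 0.17 [ 0.4639 -0.0072 -0.0011] [335. 247.]
scene red_end_block 0.82 [0.5772 0.1667 0.009 ] [240. 266.]
scene oil_bottle 0.72 [ 0.7979  0.027  -0.0034] [208. 211.]
top ring_gauge 0.69 [ 0.447   0.0965 -0.0016] [239. 288.]
top bush 0.71 [ 0.4564  0.1988 -0.0026] [190. 284.]
top coupling 0.89 [0.3668 0.0597 0.0019] [256. 328.]
top coupling 0.76 [ 0.4669 -0.0125  0.0003] [291. 279.]
top ported_body 0.8 [ 0.4643 -0.091  -0.005 ] [329. 280.]
top pad_a 0.9 [ 0.6341 -0.1542  0.0113] [359. 198.]
top pad_a 0.83 [0.5883 0.1103 0.0104] [232. 220.]
top pad_a 0.71 [ 0.6191 -0.0668  0.0137] [317. 205.]
top pad_a 0.7 [0.6063 0.0239 0.018 ] [273. 211.]
top red_end_block 0.85 [0.5721 0.1719 0.0107] [202. 228.]
top oil_bottle 0.96 [ 0.7989  0.0267 -0.0042] [272. 122.]
0.8 [ 0.1713 -0.5226  0.2533] [3.1022 0.4955 0.    ]
```

View pics/scene0.png

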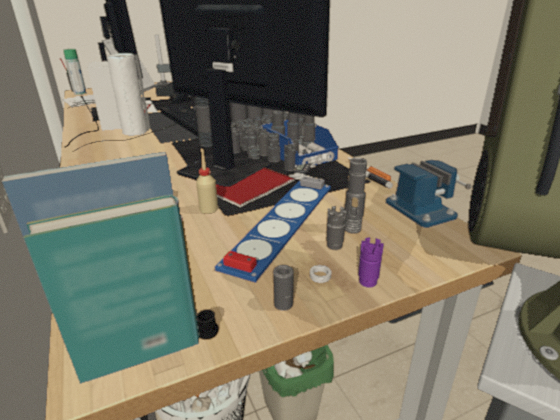

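View pics/top0.png

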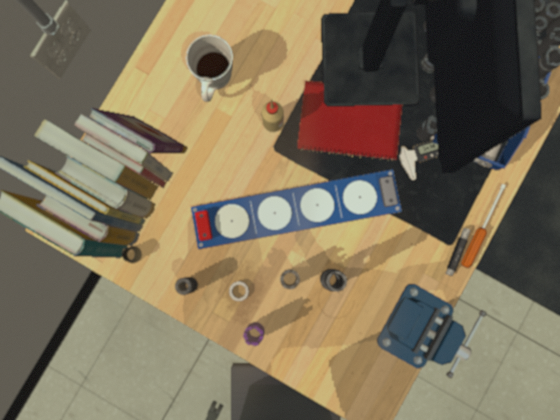

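Scene: the red block is at the left (+y) end, at scene (240,262) and top (203,226). So A=ring, B=bush, C=coupling and D=ported body. The purple coupling at scene (370,262) is the decoy, and the black one is at scene (335,230). I'll refine the positions and check for obstacles and IK.

```bash
cat >> h.py <<'E'
from scipy.spatial.transform import Rotation as Ro
def down(yaw):  # tool z down, jaw axis (tool y) at heading yaw
    y=np.array([np.cos(yaw),np.sin(yaw),0]); z=np.array([0,0,-1.]); 
    return Ro.from_matrix(np.stack([np.cross(y,z),y,z],1)).as_rotvec()
E
python3 - <<'E'
from h import *
np.set_printoptions(precision=4,suppress=True)
est={'ring':(.4436,.0973,.011,.020),'bush':(.4551,.1979,.074,.017),'coup':(.466,-.010,.088,.019),'port':(.4665,-.0914,.165,.022)}
from scipy.optimize import least_squares
def circ(p,r):
    s=least_squares(lambda c:np.hypot(*(p-c).T)-r,p.mean(0),loss='soft_l1',f_scale=.002);return s.x
for cam in ['scene','top']:
    f=np.load(cam+'0.npz'); W=f['W'].reshape(-1,3); W=W[~np.isnan(W[:,0])]; im=f['im'].reshape(-1,3)
    for k,(x,y,h,r) in est.items():
        m=(np.hypot(W[:,0]-x,W[:,1]-y)<r+.012)
        t=W[m&(abs(W[:,2]-h)<.006)]
        print(cam,k,m.sum(),'zmax',W[m,2].max().round(3),'top n',len(t),'bbox mid',(t[:,:2].max(0)+t[:,:2].min(0))/2 if len(t) else 0,'ext',np.ptp(t[:,:2],axis=0) if len(t) else 0)
    im2=im[f['d'].ravel()>0].astype(int)
    white=(im2.min(1)>165)&(abs(W[:,2]-.014)<.008)
    for x,y in [(.5879,.1114),(.6024,.0235),(.6183,-.0678),(.6323,-.1558)]:
        t=W[white&(np.hypot(W[:,0]-x,W[:,1]-y)<.043),:2]; print(cam,'pad',len(t),(t.max(0)+t.min(0))/2,t.mean(0),np.ptp(t,axis=0))
    for x0 in (.55,.65,.72,.8):
        for y0 in (-.35,-.25,-.15,0.):
            m=(W[:,0]>x0)&(W[:,0]<x0+.08)&(W[:,1]>y0)&(W[:,1]<y0+.1); 
            if m.any(): print((x0,y0,W[m,2].max().round(3)),end=' ')
    print()
for yaw in (.163,.163-np.pi):
    print(ctrl.ik([.466,-.091,.25],down(yaw)),ctrl.ik([.633,-.156,.15],down(yaw)),ctrl.ik([.455,.198,.1],down(yaw)))
E
```

```text
scene ring 591 zmax 0.012 top n 196 bbox mid [0.4418 0.0962] ext [0.039  0.0408]
scene bush 1188 zmax 0.075 top n 204 bbox mid [0.4539 0.1984] ext [0.032  0.0335]
scene coup 962 zmax 0.087 top n 73 bbox mid [ 0.4666 -0.0077] ext [0.0368 0.0375]
scene port 1559 zmax 0.166 top n 109 bbox mid [ 0.4669 -0.0895] ext [0.0362 0.0362]
scene pad 423 [0.5871 0.1041] [0.587  0.1067] [0.066  0.0578]
scene pad 419 [0.6026 0.0232] [0.6019 0.0227] [0.0701 0.072 ]
scene pad 330 [ 0.6183 -0.0678] [ 0.6178 -0.0659] [0.0683 0.0713]
scene pad 266 [ 0.6351 -0.155 ] [ 0.634  -0.1541] [0.0682 0.0684]
(0.55, -0.35, np.float64(0.004)) (0.55, -0.25, np.float64(0.033)) (0.55, -0.15, np.float64(0.016)) (0.55, 0.0, np.float64(0.016)) (0.65, -0.35, np.float64(0.45)) (0.65, -0.25, np.float64(0.448)) (0.65, -0.15, np.float64(0.015)) (0.65, 0.0, np.float64(0.011)) (0.72, -0.35, np.float64(0.45)) (0.72, -0.25, np.float64(0.45)) (0.72, -0.15, np.float64(0.011)) (0.72, 0.0, np.float64(0.155)) (0.8, -0.35, np.float64(0.45)) (0.8, -0.25, np.float64(0.45)) (0.8, -0.15, np.float64(0.015)) (0.8, 0.0, np.float64(0.156)) 
top
[... 542 characters left out ...]
552] [0.0674 0.0665]
(0.55, -0.35, np.float64(0.009)) (0.55, -0.25, np.float64(0.036)) (0.55, -0.15, np.float64(0.019)) (0.55, 0.0, np.float64(0.02)) (0.65, -0.35, np.float64(0.527)) (0.65, -0.25, np.float64(0.492)) (0.65, -0.15, np.float64(0.017)) (0.65, 0.0, np.float64(0.011)) (0.72, -0.35, np.float64(0.527)) (0.72, -0.25, np.float64(0.496)) (0.72, -0.15, np.float64(0.015)) (0.72, 0.0, np.float64(0.158)) (0.8, -0.35, np.float64(0.51)) (0.8, -0.25, np.float64(0.498)) (0.8, -0.15, np.float64(0.018)) (0.8, 0.0, np.float64(0.111)) 
[-0.27    0.1346  1.7301 -0.      1.2769 -0.433 ] [-0.2978  0.6177  1.3089 -0.      1.215  -0.4608] [ 0.3366  0.3729  1.8183 -0.      0.9504  0.1736]
None None None
```

```bash
python3 - <<'E'
from h import *
for cam in ['scene','top']:
    W=np.load(cam+'0.npz')['W'].reshape(-1,3); W=W[~np.isnan(W[:,0])]
    for lo in (.03,.1,.2,.3,.4):
        p=W[(W[:,2]>lo)&(W[:,2]<lo+.1)&(W[:,0]>.54)]; d=np.hypot(p[:,0]-.635,p[:,1]+.1555)
        m=d<np.sort(d)[4]; print(cam,lo,d.min().round(3),p[d.argmin()].round(3))
E
```

```text
scene 0.03 0.047 [ 0.639 -0.202  0.031]
scene 0.1 0.118 [ 0.672 -0.268  0.199]
scene 0.2 0.112 [ 0.683 -0.257  0.291]
scene 0.3 0.109 [ 0.681 -0.254  0.36 ]
scene 0.4 0.107 [ 0.679 -0.253  0.409]
top 0.03 0.046 [ 0.645 -0.2    0.033]
top 0.1 0.119 [ 0.673 -0.268  0.199]
top 0.2 0.114 [ 0.682 -0.259  0.299]
top 0.3 0.11 [ 0.681 -0.256  0.399]
top 0.4 0.107 [ 0.68  -0.253  0.494]
```

```bash
cat >> h.py <<'E'
ORI=down(.18)
def pick(xy,z,op=.062,F=60,lift=.06,app=.10,guard=None):
    xy=list(xy); ctrl.gripper_to(op)
    ctrl.goto(xy+[z+app],ORI)
    ctrl.movel(xy+[z+.015],vel=.2); hit=ctrl.movel(xy+[z],vel=.05,max_force=10)
    if hit: 
        print('hit at',ctrl.get_tcp_pos()); 
        if not guard: return False
        z=ctrl.get_tcp_pos()[2]+guard; ctrl.movel(xy+[z],vel=.03)
    ctrl.gripper_to(.0,F); o=ctrl.get_opening(); z=ctrl.get_tcp_pos()[2]
    ctrl.movel(xy+[z+lift],vel=.12)
    print('picked: open',o,ctrl.get_opening(),'z',z,'F',ctrl.get_force(),'t',ctrl.get_time()); return z
def place(xy,z,clear=.045,op=.062,up=.10):  # z = pick z
    xy=list(xy); zt=z+.014
    ctrl.movel(xy+[zt+clear],vel=.2)
    ctrl.movel(xy+[zt+.006],vel=.1); hit=ctrl.movel(xy+[zt-.003],vel=.03,max_force=8)
    p=ctrl.get_tcp_pos(); print('placed hit',hit,p,'dz',p[2]-zt,'F',ctrl.get_force(),'open',ctrl.get_opening())
    if p[2]-zt>.005: print('too high!'); return False
    ctrl.gripper_to(op); ctrl.movel(xy+[p[2]+up],vel=.2); print('t',ctrl.get_time()); return True
A,B,C,D=(.5868,.1114),(.6029,.0225),(.6189,-.0668),(.6353,-.1553)
E
python3 - <<'E'
from h import *
np.set_printoptions(precision=4,suppress=True)
z=pick((.4668,-.0903),.135)
cal=ctrl.calibration('wrist'); R=Ro.from_rotvec(ctrl.get_ee_rot()).as_matrix()
cp=-np.array(cal['R']).T@np.array(cal['t']); print('cam in tool',R.T@(cp-ctrl.get_tcp_pos()))
shot('scene','s1'); print(z)
E
```

```text
picked: open 0.042308343609048456 0.04280065318346394 z 0.13546051019235364 F [-0.6583  0.3995 -8.5937] t 5.0417
cam in tool [ 0.08   -0.0009 -0.1202]
0.13546051019235364
```

View pics/s1.png

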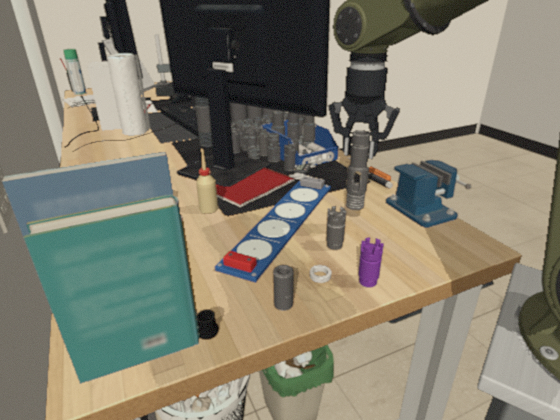

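The ported body is held upright at scene (357,170). Next I'll place it on D and look.

```bash
python3 - <<'E'
from h import *
np.set_printoptions(precision=4,suppress=True)
if place(D,.1355):
    z=pick((.467,-.0085),.058)
    if z: shot('scene','s2'); print(place(C,z))
shot('scene','s3')
cv2.imwrite('pics/s23.png',np.hstack([cv2.imread('pics/s2.png')[60:340,160:520],cv2.imread('pics/s3.png')[60:340,160:520]]))
E
```

```text
placed hit True [ 0.6359 -0.1555  0.1495] dz 4.7810753845273224e-05 F [ 1.1044 -0.3315  4.665 ] open 0.042808868829794317
t 7.9667
picked: open 0.03711623610035419 0.03743123284313069 z 0.05843042651773164 F [-0.6564  0.2121 -3.64  ] t 11.15
placed hit True [ 0.6199 -0.0668  0.0721] dz -0.0003461453665293407 F [3.3158 0.2175 1.0254] open 0.03758097340631416
t 14.025
True
```

View pics/s23.png

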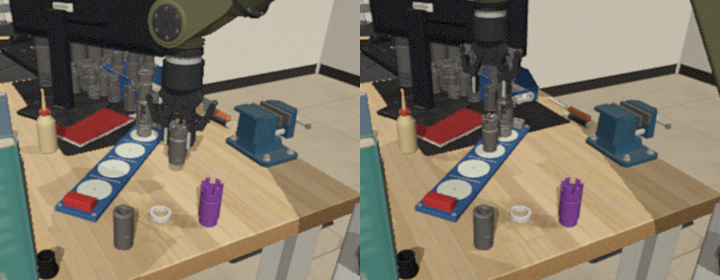

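Ported body stands on D (left crop, 145,125) and the coupling on C (right crop, 490,135). Next is the bush.

```bash
python3 - <<'E'
from h import *
np.set_printoptions(precision=4,suppress=True)
z=pick((.4542,.198),.05)
if z and place(B,z):
    z=pick((.4418,.0968),.013,op=.056,F=30,guard=.003)
    print(z)
shot('scene','s4')
E
```

```text
picked: open 0.03286411443980777 0.03251914259149384 z 0.050438382848489095 F [-0.545  -0.1451 -3.9787] t 17.525
placed hit True [0.604  0.0226 0.0641] dz -0.0003643771303209059 F [3.4475 1.1317 1.099 ] open 0.03279970057314153
t 20.7167
hit at [0.4431 0.0969 0.0178]
picked: open 0.03841459584671094 0.038517618829369396 z 0.02094718577749906 F [ 0.5655  0.2752 -0.8315] t 23.825
0.02094718577749906
```

View pics/s4.png

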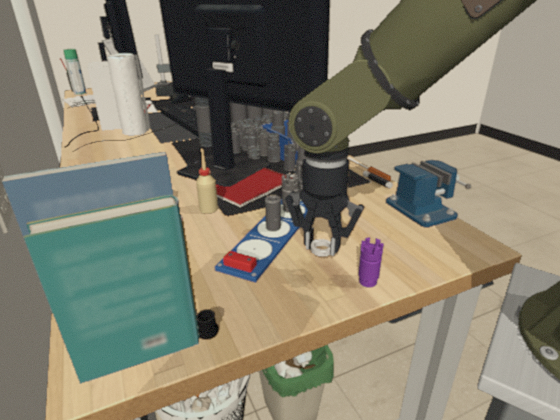

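The ring is held at scene (321,248) and the bush stands on B. I'll place the ring on A, retreat and verify.

```bash
python3 - <<'E'
from h import *
np.set_printoptions(precision=4,suppress=True)
print(place(A,.0209,op=.056,up=.2))
ctrl.goto([.40,-.2,.35],ORI)
for cam in ['scene','top']:
    im,d,cal=shot(cam,cam+'5'); W=cloud(d,cal).reshape(-1,3)
    for k,(x,y),h,r in [('ring',A,.025,.02),('bush',B,.088,.017),('coup',C,.102,.019),('port',D,.179,.02)]:
        t=W[(np.hypot(W[:,0]-x,W[:,1]-y)<r+.015)&(abs(W[:,2]-h)<.006)]
        print(cam,k,len(t),(t[:,:2].max(0)+t[:,:2].min(0))/2-(x,y) if len(t) else '',np.ptp(t,axis=0) if len(t) else '')
    for l in ['ring_gauge','oil_bottle','pad_a']:
        for r in ctrl.place_of(cam,l): print(cam,l,round(r['conf'],2),w(r['point'],cal))
a,b=cv2.imread('pics/scene5.png'),cv2.imread('pics/top5.png')
cv2.imwrite('pics/end.png',np.hstack([cv2.resize(a[140:300,180:400],(400,291)),cv2.resize(b[150:310,170:390],(400,291))]))
print(ctrl.get_time())
E
```

```text
placed hit True [0.5875 0.1115 0.0349] dz -1.3642793123033736e-05 F [-2.4515 -0.3357  7.8319] open 0.03865872200360884
t 27.0667
True
scene ring 162 [ 0.0001 -0.0011] [0.0395 0.0412 0.0084]
scene bush 102 [-0.0003  0.0018] [0.0318 0.0311 0.0061]
scene coup 54 [ 0.0018 -0.0005] [0.037  0.0388 0.0048]
scene port 78 [0.0007 0.0012] [0.0362 0.032  0.0058]
scene ring_gauge 0.47 [0.5862 0.11   0.0134]
scene oil_bottle 0.86 [ 0.7977  0.0233 -0.0029]
scene oil_bottle 0.7 [0.588  0.1118 0.018 ]
scene pad_a 0.8 [0.6017 0.0206 0.0088]
scene pad_a 0.52 [ 0.6209 -0.0681  0.0166]
scene pad_a 0.5 [0.5853 0.1116 0.0155]
scene pad_a 0.5 [ 0.6318 -0.157   0.0127]
top ring 158 [-0.     -0.0008] [0.0391 0.0414 0.011 ]
top bush 175 [ 0.0003 -0.0006] [0.0314 0.033  0.008 ]
top coup 77 [ 0.0008 -0.0006] [0.0368 0.0381 0.0073]
top port 165 [-0.0006 -0.0008] [0.0373 0.0357 0.0096]
top ring_gauge 0.7 [0.5886 0.1118 0.0176]
top ring_gauge 0.62 [ 0.7987  0.0237 -0.0032]
top oil_bottle 0.95 [ 0.8015  0.0241 -0.0041]
top pad_a 0.98 [ 0.6162 -0.0658  0.0131]
top pad_a 0.97 [0.6035 0.0237 0.0169]
top pad_a 0.94 [ 0.6338 -0.1557  0.0119]
top pad_a 0.57 [0.5891 0.1079 0.0103]
top pad_a 0.44 [ 0.8011  0.0255 -0.0045]
28.8833
```

View pics/end.png

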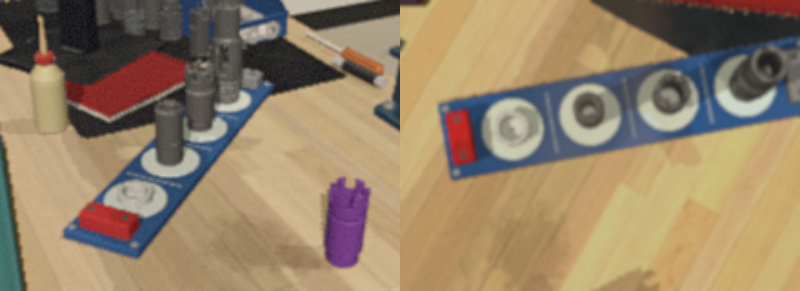

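All four stand upright and centred: ring at (136,195), bush (170,132), coupling (200,95) and ported body (228,70) in the left crop. The bottle has not moved.

```bash
python3 -c "
from h import *
ctrl.finish_job(); print(ctrl.get_time())"
```

```text
the job is handed in; nothing more can be done
the job is handed in; nothing more can be done
```

The four parts are lined up by height and the job is handed in, with about 29 s of the 106 s used. The red block is at the +y end, so the ring gauge is on pad A, the bush on B, the coupling on C and the ported body on D.

- **Placing:** in the last depth checks from both cameras, every part's top was at the right height and within about 2 mm of its pad's centre. The robot was clear of everything.
- **Left alone:** I never touched the purple coupling or the oil bottle. The bottle's last readings match its first to about 4 mm, which is within the network's error.
- **Disagreements:** the networks gave a few false labels in the last pictures: the ring reported as an oil bottle, and the bottle as a ring gauge and as a pad. The pictures and depth readings contradicted these. No check failed.

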